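Seat the hinge plugs and hold the chest lid at 60 degrees

TASK

Press both orange hinge plugs on the back ledge of the small white chest fully home while its lid is still shut. Then take the steel bar on the front of the lid and raise the lid to 60 degrees from closed, and finish the program still holding it steady there with the gripper, so that I can fit the lid stay; it falls shut if you let go. Leave the other things on the table where they are.

Things in the scene. Friction and masses are not known exactly. Their poses are not given: they have to be found in the camera images.
- chest: White chest fixed to the table, 175 mm deep (x), 200 wide (y), 100 high with the lid shut. Origin under its centre; -x is its front, turned roughly to the robot. The rear 45 mm is a solid ledge, top 100 mm up, with two steel hinge leaves, an orange plug in each. In front of it is the brown lid, 130 mm deep, 200 wide, 10 thick, its top 100 mm up when shut.
- lid (a joint): Angle of the lid, rad: 0 shut (level), grows as the front edge rises; 60 degrees is 1.047; stop at 1.9. Free-swinging: it falls shut from any angle below about 1.5. The lid weighs about 0.25 to 0.5 kg. The hinge axis is level, along the chest's y.
- lid_hinge (a point): Middle of the hinge axis, at the top rear edge of the lid, 100 mm above the table; chest frame (42.5, 0, 100) mm. Axes as the chest's.
- lid_bar (a point): Middle of the lid's round steel lifting bar: 10 mm thick, 100 long, along the chest's y, on two 8 mm rods 92 mm apart, in the plane of the lid, its axis 45 mm ahead of the lid's front edge (40 mm open gap), nothing under it. Lid shut: at (-132.5, 0, 95) mm in the chest frame, so 175 mm ahead of the hinge axis and 5 below it. The point turns about the hinge with the lid.
- plug_left (a joint): How far the left plug is pressed in, m: 0 stands 8 mm proud, 0.008 fully home (its head sits down on the ledge, a hard stop). It is a press fit: it moves under about 6 N, a little more when fast, and stays where it is left. It starts between 0 and 0.003.
- plug_left_top (a point): Centre of the top of the left plug's round orange head, 28 mm across and 6 mm thick, at (65, 60) mm in the chest frame; 106 mm above the table when home, 114 mm when fully proud.
- plug_right (a joint): The same for the right plug.
- plug_right_top (a point): Centre of the top of the right plug's head, the same size, at (65, -60) mm in the chest frame.
- key_rack: Bystander, loose: black plastic rack, 32 x 120 mm foot, with six steel hex keys, 110 mm high. Origin under its centre.
- tape_dispenser: Bystander, loose: red tape dispenser, 150 x 55 mm, 94 mm high. Origin under its centre.
- stapler: Bystander, loose: grey stapler, 140 x 36 mm, 61 mm high. Origin under its centre.
- bracket: Bystander, loose: aluminium L-bracket, 80 x 40 mm, 80 mm high. Origin under the middle of its flat leg.
- screwdriver: Bystander, loose: screwdriver with a green handle, lying along its x. Origin under its middle.
- mug: Bystander, loose: blue mug, 80 mm across, 90 mm high. Origin under its centre.

How it is judged:
By the outcome, as a careful person would: the job done as asked, in the order asked, and still so for the second after the job is handed in, while the arm keeps its last pose, push and grip.
It also fails if it takes over 48 s, if anything falls off the work surface, if the arm or the gripper's body presses on something with over 40 N, if the wrist force passes 120 N, or if a joint passes its speed limit or range.

ROBOT

A 6-joint arm with a two-finger parallel gripper is mounted at the origin on the work surface. World frame = base frame: x ahead of the robot, y to its left, z up, the work surface at z = 0. Lengths are in m, angles in rad, forces in N, time in s.
With the tool pointing down it reaches from about 0.4 to 0.925 m from the base axis. Payload 12.5 kg.
Tool frame: the origin (TCP) lies on the centre line of the jaws, within the pads' length; the fingertips stand 22 mm ahead of it and the grasp point (between the pads) lies 3 mm ahead of it; x points along the fingers, y is the direction in which the jaws open and shut, and the axes are right-handed (so a half turn about x gives the same grasp; the last joint's range is limited). The gripper opens to 95 mm and grips with 3 to 60 N. Pads are 20 mm wide; open, the fingers measure 119 mm over their backs; the gripper's body (75 mm by 180 mm) begins 59 mm behind the grasp point.
Start: joints at [-1.452, 0.491, 1.559, -0, 1.092, -0.106], TCP at [0.139, -0.609, 0.237] pointing down, gripper open.
Joint ranges: [-3.1, 3.1], [-0.84, 2.19], [0.05, 2.79], [-1.13, 4.28], [0.06, 2.93], [-2.69, 2.69]. Speed limits (rad/s): [2.22, 2.22, 2.79, 3.14, 3.14, 3.14].

INTERFACE

Orientations are given as a unit quaternion [x, y, z, w].
In Python, from bench import robot gives the robot as it stands.
- The arm moves only by the shell command python3 -m handwheel 'ROWS' [OPENING] [FORCE]. ROWS is a JSON object of lists of equal length, an entry for each row: "linear": the shift along the world's x, y, z in m, a list of three; "yaw": the turn about the world's z in degrees. In form: {"linear": [[dx, dy, dz], ...], "yaw": [yaw, ...]}. A call has 1 to 12 rows; each row is the pose to reach, as a shift and turn from the pose commanded when the call began; what a row does not reach only later rows make up. A row lasts 1/12 s, in which the tool goes at most 41.7 mm and 7.16 degrees, less where a joint would pass 70% of its speed; a pose out of reach is approached as far as the arm can. A call with a gripper value outside its range is refused whole. OPENING is the opening, from 0 (shut) to 1 (fully open), set as the call begins (- or left out, the last holds). The fingers move at their own pace and stop on an object; FORCE is the grip in N (left out, the last holds). Time passes only in rows, so rows that repeat a pose let the fingers close. It gives the time, the measured TCP pose, the force and the opening at its end, in the units of the state.
- robot.get_state(): the state, without advancing time (a new reading comes with each control period).
- robot.camera(name): name is "scene" or "top" or "wrist"; returns the picture (420x560x3 uint8, red, green, blue); there is no depth.
- robot.get_calibration(name): a dict with "fovy" (degrees; the focal length in pixels is half the picture's height over the tangent of half this angle, whatever the lens; pixels are square), "cx", "cy" (the principal point, pixels), "cam_to_world" (4x4, takes a point from camera to world coordinates). Camera axes: x right, y down, z forward; pixel columns grow to the right and rows downward; lengths in m; the calibration is good to about 2 mm. A picture is of the moment at which its call begins: read the wrist's pose just before it. get_calibration takes no time and is no camera call; for the wrist camera it gives the pose at the moment of the call.
- robot.hand_in(): hands the job in, once; it reports no verdict.
The state is a dict: "time": time; "qpos": joint angles; "joint_vel": joint speeds; "tau": joint torques, N m; "tcp_pos": TCP position; "eef_rot": TCP orientation; "wrist_force": force on the tool from outside, world axes, zero at the start; "wrist_torque": the same for the moment, N m; "gripper_width": finger opening in m.
Only numpy, scipy, OpenCV 4.12 (cv2) and the standard library are available. Lean on these libraries where they do the work, as an engineer would, in place of code of your own. Each camera call takes 0.05 s, during which the arm holds its last target.

## Working session

There is one attempt and no reset: what is moved stays moved. The work goes in short steps, Python scripts to look and compute and a shell command to move; the robot and the scene stay as the last step left them, time stands still between calls to the robot, and variables do not carry over. Pictures are saved under pics/ and viewed, and the job is handed in when it is done.

```bash
ls; mkdir -p pics; python3 - <<'E'
from bench import robot
import cv2
s=robot.get_state(); print(s)
for n in ("scene","top","wrist"):
    c=robot.get_calibration(n); print(n,c)
    cv2.imwrite(f"pics/{n}0.png",robot.camera(n)[:,:,::-1])
E
```

```text
pics
{'time': 0.0, 'qpos': array([-1.45160549e+00,  4.91514358e-01,  1.55944473e+00,  3.62322527e-05,
        1.09169051e+00, -1.05581864e-01]), 'joint_vel': array([-0.00017815, -0.00057915, -0.00054887,  0.00014392, -0.0003103 ,
       -0.00138565]), 'tau': array([-5.38498687e-03, -6.12653446e+01, -2.58183146e+01,  6.90437132e-02,
        4.82828706e-02, -1.17013687e-04]), 'tcp_pos': array([ 0.13931825, -0.60905299,  0.23609144]), 'eef_rot': array([ 0.70265524,  0.07966983, -0.7026376 ,  0.07892233]), 'wrist_force': array([ 0.67974248,  0.12368937, -0.29878592]), 'wrist_torque': array([-0.00980008,  0.0143606 ,  0.01948461]), 'gripper_width': 0.09490265045571374}
scene {'fovy': 46.89578333638829, 'cx': 285.9555793854428, 'cy': 208.86421706633325, 'cam_to_world': array([[-0.84734732,  0.45616699, -0.27187165,  0.79232455],
       [ 0.53101983,  0.72349084, -0.44111104,  0.5363674 ],
       [-0.00452365, -0.51814349, -0.85528174,  1.13633239],
       [ 0.        ,  0.        ,  0.        ,  1.        ]])}
top {'fovy': 49.526093038249336, 'cx': 284.91637170797287, 'cy': 214.84006669934126, 'cam_to_world': array([[ 0.00796308, -0.99769985,  0.0673171 ,  0.39827163],
       [-0.99994186, -0.00843429, -0.0067185 , -0.00223329],
       [ 0.00727082, -0.06725969, -0.99770901,  1.29305954],
       [ 0.        ,  0.        ,  0.        ,  1.        ]])}
wrist {'fovy': 61.208980471771326, 'cx': 285.98262448502555, 'cy': 207.5090829506471, 'cam_to_world': array([[ 0.22211858, -0.94071107, -0.25637086,  0.21203216],
       [-0.97501844, -0.21471887, -0.05687579, -0.59299006],
       [-0.00154398,  0.26259948, -0.96490369,  0.38511013],
       [ 0.        ,  0.        ,  0.        ,  1.        ]])}
```

View pics/scene0.png

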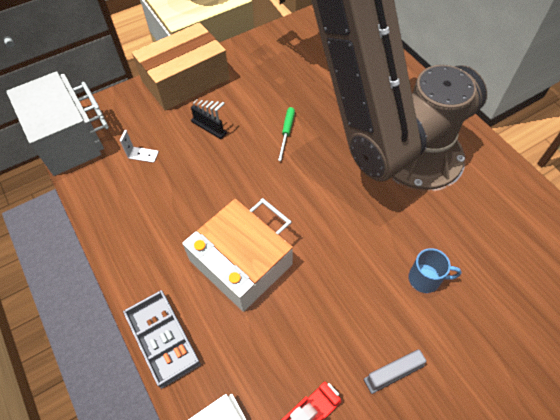

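View pics/top0.png

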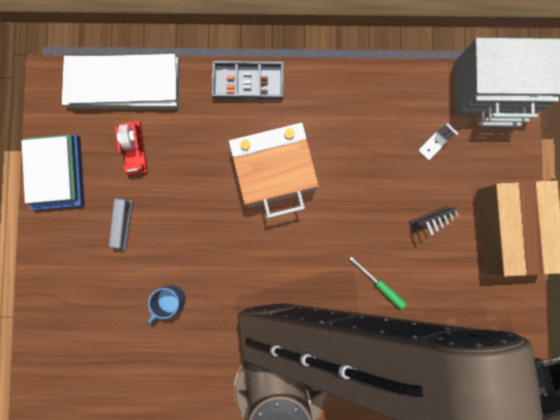

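View pics/wrist0.png

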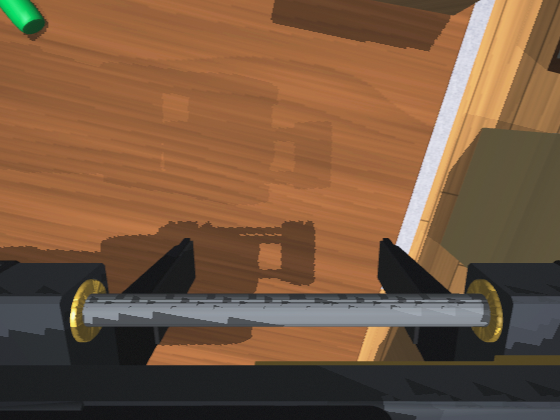

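The scene and top views show the chest straight ahead: in top, the left plug is at about (245,145), the right at (289,133), and the bar at about (285,212). Next I'll refine these positions.

```bash
cat > h.py <<'E'
import numpy as np
def ray(c,u,v,H=420):
    f=H/2/np.tan(np.radians(c["fovy"])/2); T=np.array(c["cam_to_world"])
    d=T[:3,:3]@np.array([(u-c["cx"])/f,(v-c["cy"])/f,1]); return T[:3,3],d
def atz(c,u,v,z):
    o,d=ray(c,u,v); return o+d*(z-o[2])/d[2]
def proj(c,p):
    f=210/np.tan(np.radians(c["fovy"])/2); T=np.array(c["cam_to_world"])
    q=T[:3,:3].T@(np.asarray(p)-T[:3,3]); return np.array([c["cx"]+f*q[0]/q[2],c["cy"]+f*q[1]/q[2]])
E
python3 - <<'E'
from bench import robot
import cv2,numpy as np
from h import *
for n in ("scene","top"):
    c=robot.get_calibration(n); im=cv2.imread(f"pics/{n}0.png")
    hsv=cv2.cvtColor(im,cv2.COLOR_BGR2HSV)
    m=cv2.inRange(hsv,(14,200,150),(30,255,255))
    k,l,st,ce=cv2.connectedComponentsWithStats(m)
    for i in range(1,k):
        if st[i,4]>30: print(n,st[i],ce[i],atz(c,*ce[i],.111))
    x=(225,115,105,110) if n=="top" else (170,190,140,120)
    a=im[x[1]:x[1]+x[3],x[0]:x[0]+x[2]]
    cv2.imwrite(f"pics/{n}_crop.png",cv2.resize(a,None,fx=5,fy=5,interpolation=cv2.INTER_CUBIC))
E
```

```text
(no output)
```

View pics/top_crop.png

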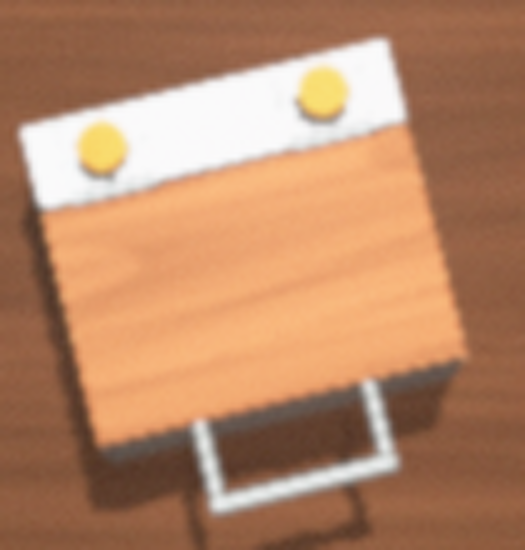

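View pics/scene_crop.png

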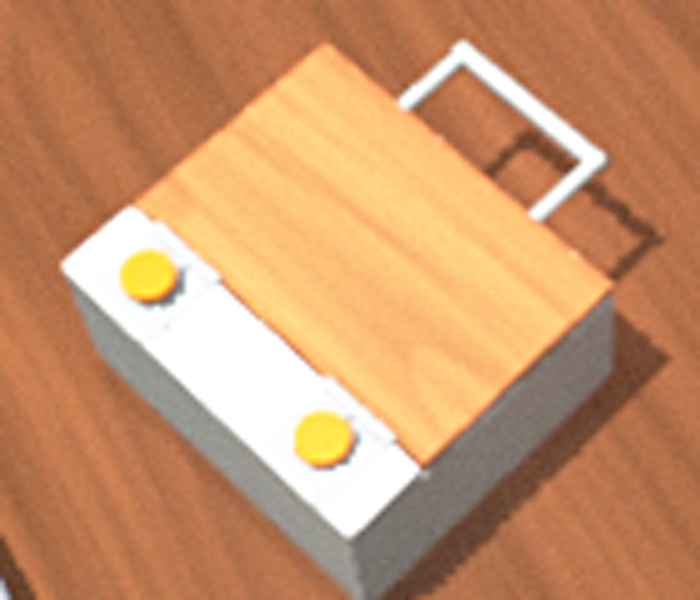

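```bash
cat > fit.py <<'E'
from bench import robot
import numpy as np
from scipy.optimize import least_squares
from h import *
T=robot.get_calibration("top");S=robot.get_calibration("scene")
pts=dict(bl=(.0875,.1,.1),br=(.0875,-.1,.1),fl=(-.0875,.1,.1),fr=(-.0875,-.1,.1),bal=(-.1325,.05,.095),bar=(-.1325,-.05,.095),pl=(.065,.06,.113),pr=(.065,-.06,.113))
top=dict(bl=(18,128),br=(387,38),fl=(102,447),fr=(465,358),bal=(215,504),bar=(397,463),pl=(101,148),pr=(323,93))
sc=dict(bl=(350,538),br=(63,265),fl=(613,290),fr=(325,43),bal=(602,158),bar=(463,43),pl=(323,438),pr=(148,275))
def full(d,o): return {k:np.array([(v[0]+.5)/5-.5+o[0],(v[1]+.5)/5-.5+o[1]]) for k,v in d.items()}
top=full(top,(225,115));sc=full(sc,(170,190))
def W(q,p):
    c,s=np.cos(q[2]),np.sin(q[2]); return np.array([q[0]+c*p[0]-s*p[1],q[1]+s*p[0]+c*p[1],p[2]])
def res(q,ds=((T,top),(S,sc)),ret=False):
    r=[]
    for c,d in ds:
        for k,v in d.items():
            p=list(pts[k])
            if k=="pl":p[2]=q[3]
            if k=="pr":p[2]=q[4]
            r.append(proj(c,W(q,p))-v)
    return np.ravel(r)
q0=[.67,0,.2,.112,.112]
for ds in (((T,top),(S,sc)),((T,top),),((S,sc),)):
    f=least_squares(res,q0,args=(ds,)); q=f.x; print(q,np.degrees(q[2]),np.abs(f.fun).max())
    for k in ("pl","pr"): print(k,W(q,pts[k]))
    print("bar",W(q,(-.1325,0,.095)),"hinge",W(q,(.0425,0,.1)))
f=least_squares(res,q0); print(np.round(f.fun.reshape(-1,2),2).tolist())
E
python3 fit.py
```

```text
[0.61537585 0.02259054 0.2542508  0.10743336 0.1099692 ] 14.567497499278508 1.7182460142286402
pl [0.663195   0.09701048 0.113     ]
pr [ 0.69337745 -0.01913176  0.113     ]
bar [ 0.48713545 -0.01073591  0.095     ] hinge [0.65650956 0.03328015 0.1       ]
[0.61621782 0.02162443 0.25570791 0.10909379 0.10856768] 14.65098385306447 0.7008304755550228
pl [0.66392849 0.09611398 0.113     ]
pr [ 0.69428013 -0.01998416  0.113     ]
bar [ 0.48802613 -0.01188884  0.095     ] hinge [0.65733591 0.03237397 0.1       ]
[0.61477676 0.02365018 0.25335277 0.10845325 0.11102627] 14.516044246220494 1.5762164291801355
pl [0.66266273 0.09802715 0.113     ]
pr [ 0.69274086 -0.01814215  0.113     ]
bar [ 0.48650649 -0.00956109  0.095     ] hinge [0.65592005 0.03430285 0.1       ]
[[0.16, 0.41], [-0.61, 0.47], [-0.94, 0.34], [0.11, -0.22], [-0.89, 1.01], [-0.54, 0.01], [0.0, 0.31], [-0.25, 0.21], [-0.43, -0.75], [-0.62, -0.24], [-0.15, -1.72], [-0.16, -0.58], [-0.35, 1.33], [-1.21, 0.94], [-0.3, -0.07], [-0.2, -0.04]]
```

```bash
python3 - <<'E'
from bench import robot
import numpy as np
from scipy.spatial.transform import Rotation as R
s=robot.get_state(); M=R.from_quat(s["eef_rot"]).as_matrix(); print(M.round(3)); print("tool y yaw",np.degrees(np.arctan2(M[1,1],M[0,1])))
t=np.array([.6936,-.0192,.160]);print("to right",t-s["tcp_pos"])
E
```

```text
[[-0.     0.223 -0.975]
 [ 0.001 -0.975 -0.223]
 [-1.    -0.001 -0.   ]]
tool y yaw -77.12038302861617
to right [ 0.55426548  0.58989701 -0.07620496]
```

```bash
python3 -m handwheel '{"linear": [[0.010,0.011,0.01],[0.03,0.032,0.02],[0.057,0.061,0.02],[0.085,0.09,0.02],[0.113,0.12,0.02],[0.141,0.15,0.02],[0.169,0.18,0.02],[0.197,0.21,0.02],[0.225,0.24,0.02],[0.253,0.27,0.02],[0.281,0.3,0.02],[0.309,0.33,0.02]], "yaw": [2,7,12,17,22,27,32,37,42,47,52,57]}' 0 20
python3 -m handwheel '{"linear": [[0.028,0.03,0],[0.056,0.059,0],[0.084,0.088,0],[0.112,0.117,0],[0.14,0.146,0],[0.168,0.176,-0.01],[0.196,0.206,-0.02],[0.22,0.233,-0.035],[0.236,0.25,-0.05],[0.243,0.257,-0.06],[0.245,0.26,-0.07],[0.245,0.26,-0.07]], "yaw": [5,10,15,20,25,30,34.7,34.7,34.7,34.7,34.7,34.7]}'
python3 - <<'E'
from bench import robot
import cv2
from h import *
s=robot.get_state(); print(s["tcp_pos"],s["eef_rot"],s["qpos"].round(3),s["time"],s["wrist_force"])
for n in ("scene","top","wrist"):
    cv2.imwrite(f"pics/{n}1.png",robot.camera(n)[:,:,::-1])
c=robot.get_calibration("wrist")
print(proj(c,(.6936,-.0192,.111)),proj(c,s["tcp_pos"]-[0,0,.022]))
E
```

```text
time: 1.15
tcp_pos: [0.4494, -0.2768, 0.2574]
eef_rot: [0.579, 0.406, -0.578, 0.407]
wrist_force: [0.9, 0.2, 0.7]
gripper_width: 0.0203
time: 2.15
tcp_pos: [0.6923, -0.0188, 0.1847]
eef_rot: [0.432, 0.561, -0.433, 0.559]
wrist_force: [0.0, -0.2, -0.2]
gripper_width: 0.0003
[ 0.69234487 -0.01875229  0.18467552] [ 0.43156943  0.56063507 -0.43273947  0.55872417] [-0.122  0.638  1.429 -0.     1.078 -0.378] 2.15 [ 0.03575783 -0.16209193 -0.23686258]
[286.53251413 223.61290343] [284.68538877 252.38443154]
```

View pics/wrist1.png

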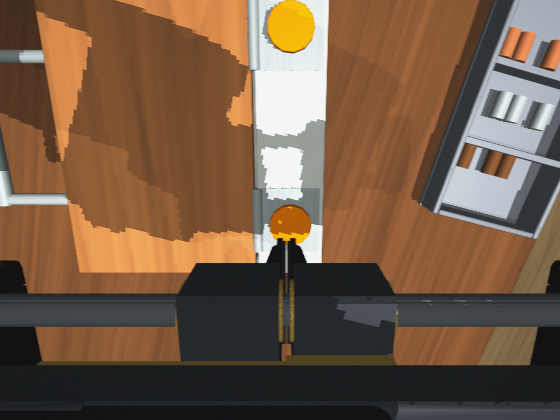

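View pics/top1.png

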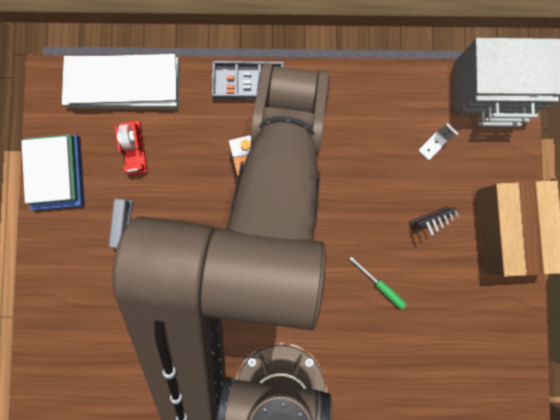

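Wrist view: right plug head centred near (291,222), left near (291,26); the chest is aligned with the gripper.

```bash
python3 - <<'E'
from bench import robot
import cv2
from h import *
c=robot.get_calibration("wrist")
im=cv2.imread("pics/wrist1.png"); hsv=cv2.cvtColor(im,cv2.COLOR_BGR2HSV)
m=cv2.inRange(hsv,(8,220,120),(32,255,255)); 
k,l,st,ce=cv2.connectedComponentsWithStats(m)
for i in range(1,k):
    if st[i,4]>150: print(st[i],ce[i])
a=atz(c,291,26,.112);b=atz(c,291,221.5,.112);print(a,b,np.hypot(*(a-b)[:2]),np.degrees(np.arctan2(-(a-b)[0],(a-b)[1])))
print(robot.get_state()["tcp_pos"])
E
```

```text
[ 268    0   47   53 1906] [290.50524659  25.77072403]
[ 270  206   41   39 1154] [290.12651646 223.79202773]
[0.66611326 0.0973214  0.112     ] [ 0.69601663 -0.01672654  0.112     ] 0.11790311453883386 14.692221446503465
[ 0.69291713 -0.02041804  0.18768311]
```

```bash
python3 -m handwheel '{"linear": [[0.002,0.002,-0.012],[0.002,0.002,-0.026],[0.002,0.002,-0.038],[0.002,0.002,-0.046],[0.002,0.002,-0.049],[0.002,0.002,-0.051],[0.002,0.002,-0.053],[0.002,0.002,-0.055],[0.002,0.002,-0.057],[0.002,0.002,-0.058],[0.002,0.002,-0.059],[0.002,0.002,-0.059]], "yaw": [0,0,0,0,0,0,0,0,0,0,0,0]}'
```

```text
time: 3.3
tcp_pos: [0.6952, -0.0175, 0.1285]
eef_rot: [0.433, 0.559, -0.433, 0.559]
wrist_force: [-2.1, -0.7, 2.9]
gripper_width: 0.0004
```

```bash
python3 -m handwheel '{"linear": [[0,0,-0.001],[0,0,-0.002],[0,0,-0.002],[0,0,-0.002]], "yaw": [0,0,0,0]}'
```

```text
time: 3.63
tcp_pos: [0.6953, -0.0175, 0.1282]
eef_rot: [0.433, 0.559, -0.432, 0.56]
wrist_force: [-8.8, -0.3, 17.2]
gripper_width: 0.0005
```

```bash
python3 -m handwheel '{"linear": [[0,0,0.008],[0,0,0.025],[-0.005,0.019,0.03],[-0.014,0.052,0.03],[-0.022,0.085,0.03],[-0.028,0.107,0.03],[-0.03,0.115,0.03],[-0.03,0.115,0.024],[-0.03,0.115,0.016],[-0.03,0.115,0.012],[-0.03,0.115,0.010],[-0.03,0.115,0.008]], "yaw": [0,0,0,0,0,0,0,0,0,0,0,0]}'
python3 -m handwheel '{"linear": [[0,0,-0.002],[0,0,-0.004],[0,0,-0.005],[0,0,-0.006],[0,0,-0.006]], "yaw": [0,0,0,0,0]}'
```

```text
time: 4.63
tcp_pos: [0.6654, 0.0964, 0.1332]
eef_rot: [0.433, 0.559, -0.433, 0.559]
wrist_force: [-3.3, -2.6, 5.2]
gripper_width: 0.0008
time: 5.05
tcp_pos: [0.6654, 0.0964, 0.1283]
eef_rot: [0.433, 0.559, -0.433, 0.559]
wrist_force: [-4.1, -3.0, 7.4]
gripper_width: 0.0003
```

```bash
python3 -m handwheel '{"linear": [[0,0,-0.001],[0,0,-0.002],[0,0,-0.002],[0,0,-0.002]], "yaw": [0,0,0,0]}'
```

```text
time: 5.38
tcp_pos: [0.6654, 0.0964, 0.1281]
eef_rot: [0.433, 0.559, -0.433, 0.56]
wrist_force: [-9.7, -3.7, 22.5]
gripper_width: 0.0003
```

```bash
python3 -m handwheel '{"linear": [[0,0,0.02],[0,0,0.05],[-0.015,-0.009,0.061],[-0.042,-0.025,0.061],[-0.072,-0.043,0.061],[-0.102,-0.061,0.061],[-0.132,-0.079,0.061],[-0.157,-0.094,0.061],[-0.172,-0.103,0.061],[-0.177,-0.106,0.061],[-0.177,-0.106,0.061],[-0.177,-0.106,0.061]], "yaw": [0,0,0,0,0,0,0,0,0,0,0,0]}' 0.45 20
python3 - <<'E'
from bench import robot
import cv2
from h import *
s=robot.get_state(); print(s["tcp_pos"],s["qpos"].round(3),s["time"])
c=robot.get_calibration("wrist")
for n in ("scene","top","wrist"):
    cv2.imwrite(f"pics/{n}2.png",robot.camera(n)[:,:,::-1])
q=np.radians(14.6);u=np.array([-np.sin(q),np.cos(q),0])
for d in (.04,.05): print(proj(c,np.array([.4885,-.0095,.1])+d*u))
E
```

```text
time: 6.38
tcp_pos: [0.4893, -0.0086, 0.1869]
eef_rot: [0.433, 0.559, -0.433, 0.56]
wrist_force: [0.6, 0.8, 0.2]
gripper_width: 0.0426
[ 0.4893084  -0.00856434  0.18691062] [-0.153  0.365  1.943  0.     0.832 -0.406] 6.3833
[283.35117439 164.19785487]
[283.28995107 149.07044511]
```

View pics/wrist2.png

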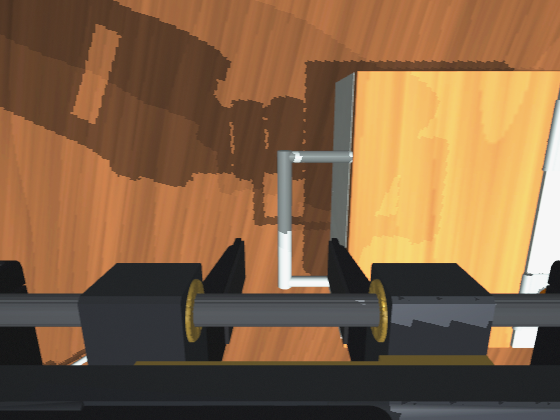

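View pics/scene2.png

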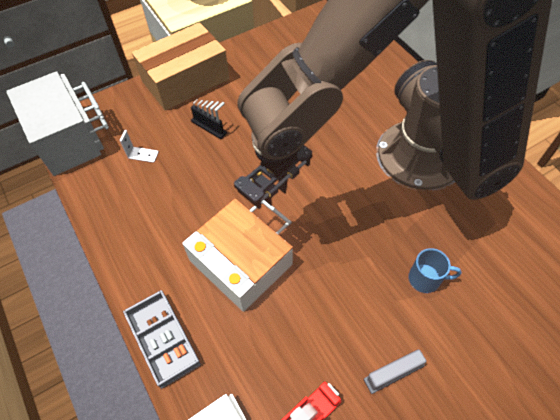

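The bar is centred between the open fingers, at column 285 against 283 predicted. Next I descend and grip.

```bash
python3 -m handwheel '{"linear": [[0.0,0,-0.015],[0.0,0,-0.035],[0.0,0,-0.055],[0.0,0,-0.07],[0,0,-0.08],[0,0,-0.086],[0,0,-0.088],[0,0,-0.088],[0,0,-0.088]], "yaw": [0,0,0,0,0,0,0,0,0]}'
python3 -m handwheel '{"linear": [[0,0,0],[0,0,0],[0,0,0],[0,0,0],[0,0,0],[0,0,0],[0,0,0],[0,0,0]], "yaw": [0,0,0,0,0,0,0,0]}' 0 30
python3 - <<'E'
from bench import robot
import cv2
from h import *
im=cv2.imread("pics/scene2.png")[225:300,170:260]
cv2.imwrite("pics/sc2c.png",cv2.resize(im,None,fx=6,fy=6,interpolation=cv2.INTER_CUBIC))
for n in ("scene","wrist"):
    cv2.imwrite(f"pics/{n}3.png",robot.camera(n)[:,:,::-1])
E
```

```text
time: 7.28
tcp_pos: [0.4887, -0.0082, 0.099]
eef_rot: [0.433, 0.559, -0.432, 0.56]
wrist_force: [-0.4, -0.0, 1.2]
gripper_width: 0.0426
time: 7.95
tcp_pos: [0.4883, -0.0083, 0.0987]
eef_rot: [0.433, 0.559, -0.433, 0.559]
wrist_force: [-1.9, -0.3, 2.2]
gripper_width: 0.0093
```

View pics/wrist3.png

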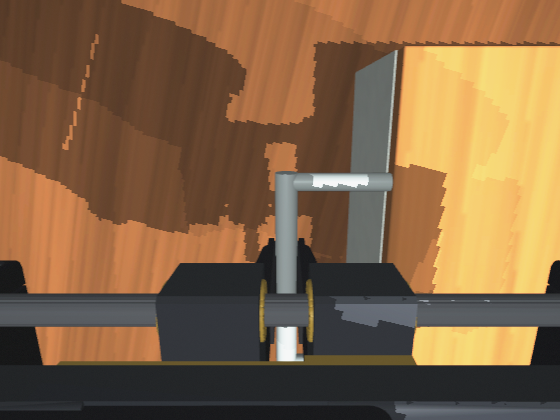

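View pics/sc2c.png

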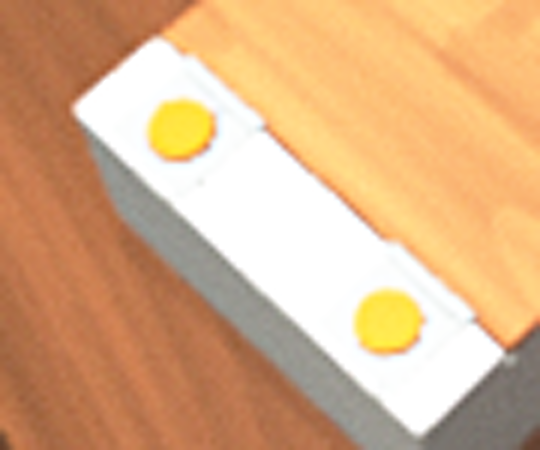

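Both plugs sit down flush, and the bar is clamped at a 9.3 mm opening with one rod visible at (340,182). Next I compute the arc.

```bash
python3 - <<'E'
import numpy as np
psi=np.radians(14.6)
def d(a):
    a=np.radians(a);c,s=np.cos(a),np.sin(a)
    x=-.175*c-.005*s+.175; z=.175*s-.005*c+.005
    return np.array([x*np.cos(psi),x*np.sin(psi),z])
for A in ([0,.5,1.5,3,5,7.5,10,12.5,15,17.5,20,22.5,25],[25,27.5,30,32.5,35,37.5,40,42.5,45,47.5,49.5,51,52],[52,53.5,55,56.5,58,59,59.5,60]):
    print([[round(float(v),4) for v in d(a)-d(A[0])] for a in A[1:]])
E
```

```text
[[-0.0, -0.0, 0.0015], [-0.0001, -0.0, 0.0046], [-0.0, -0.0, 0.0092], [0.0002, 0.0001, 0.0153], [0.0008, 0.0002, 0.0229], [0.0017, 0.0005, 0.0305], [0.003, 0.0008, 0.038], [0.0045, 0.0012, 0.0455], [0.0064, 0.0017, 0.0529], [0.0086, 0.0022, 0.0602], [0.011, 0.0029, 0.0674], [0.0138, 0.0036, 0.0744]]
[[0.0031, 0.0008, 0.0069], [0.0064, 0.0017, 0.0137], [0.0101, 0.0026, 0.0204], [0.014, 0.0037, 0.0269], [0.0182, 0.0047, 0.0331], [0.0227, 0.0059, 0.0392], [0.0274, 0.0071, 0.0451], [0.0324, 0.0084, 0.0508], [0.0375, 0.0098, 0.0562], [0.0419, 0.0109, 0.0604], [0.0452, 0.0118, 0.0634], [0.0475, 0.0124, 0.0654]]
[[0.0035, 0.0009, 0.0029], [0.007, 0.0018, 0.0057], [0.0106, 0.0028, 0.0083], [0.0142, 0.0037, 0.0109], [0.0167, 0.0044, 0.0126], [0.018, 0.0047, 0.0134], [0.0192, 0.005, 0.0142]]
```

```bash
python3 -m handwheel '{"linear": [[0,0,0.0015],[0,0,0.0045],[0,0,0.009],[0,0,0.015],[0.001,0,0.023],[0.002,0.0005,0.0305],[0.003,0.001,0.038],[0.0045,0.001,0.0455],[0.0065,0.0015,0.053],[0.0085,0.002,0.060],[0.011,0.003,0.0675],[0.014,0.0035,0.0745]], "yaw": [0,0,0,0,0,0,0,0,0,0,0,0]}'
python3 - <<'E'
from bench import robot
import cv2
print(robot.get_state()["tcp_pos"],robot.get_state()["wrist_force"])
for n in ("scene","wrist"): cv2.imwrite(f"pics/{n}4.png",robot.camera(n)[:,:,::-1])
E
```

```text
time: 9.05
tcp_pos: [0.5017, -0.0048, 0.1739]
eef_rot: [0.432, 0.56, -0.433, 0.559]
wrist_force: [-6.4, -2.7, -0.7]
gripper_width: 0.0094
[ 0.50166873 -0.00483928  0.1738759 ] [-6.35675075 -2.70770867 -0.74077035]
```

View pics/scene4.png

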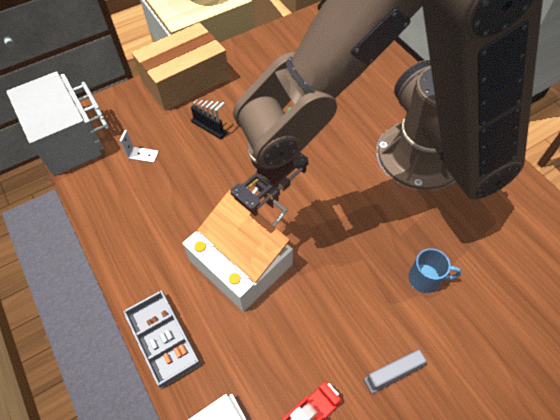

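View pics/wrist4.png

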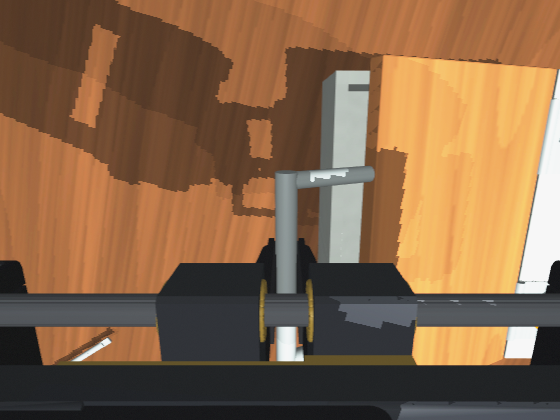

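The lid is rising with the bar still in the jaws at (286,180–330). The side force is modest, so I'll carry on.

```bash
python3 -m handwheel '{"linear": [[0.003,0.001,0.007],[0.0065,0.0015,0.0135],[0.010,0.0025,0.0205],[0.014,0.0035,0.027],[0.018,0.0045,0.033],[0.0225,0.006,0.039],[0.0275,0.007,0.045],[0.0325,0.0085,0.051],[0.0375,0.010,0.056],[0.042,0.011,0.0605],[0.045,0.012,0.0635],[0.0475,0.0125,0.0655]], "yaw": [0,0,0,0,0,0,0,0,0,0,0,0]}'
python3 -m handwheel '{"linear": [[0.0035,0.001,0.003],[0.007,0.002,0.0055],[0.0105,0.003,0.0085],[0.014,0.0035,0.011],[0.0165,0.0045,0.0125],[0.018,0.0045,0.0135],[0.019,0.005,0.014],[0.019,0.005,0.014],[0.019,0.005,0.014]], "yaw": [0,0,0,0,0,0,0,0,0]}'
cat > chk.py <<'E'
from bench import robot
import cv2,sys
from h import *
k=sys.argv[1]
s=robot.get_state();print(s["time"],s["tcp_pos"],s["wrist_force"],s["wrist_torque"],s["gripper_width"])
c=robot.get_calibration("wrist")
for n in ("scene","top","wrist"): cv2.imwrite(f"pics/{n}{k}.png",robot.camera(n)[:,:,::-1])
im=cv2.imread(f"pics/scene{k}.png")[170:310,170:330]
cv2.imwrite(f"pics/scz{k}.png",cv2.resize(im,None,fx=4,fy=4,interpolation=cv2.INTER_CUBIC))
q=np.radians(14.6);S=robot.get_calibration("scene")
def W(p):
    o=np.array([.6162,.0232]); return np.array([o[0]+np.cos(q)*p[0]-np.sin(q)*p[1],o[1]+np.sin(q)*p[0]+np.cos(q)*p[1],p[2]])
for a in (55,57.5,60,62.5,65):
    A=np.radians(a)
    def L(r,y,dz): 
        x=-r;z=dz; return W((.0425+x*np.cos(A)+z*np.sin(A),y,.1-x*np.sin(A)+z*np.cos(A)))
    print(a,"wrist: bar L end",proj(c,L(.175,.05,-.005)).round(1),"lid fl top",proj(c,L(.13,.1,0)).round(1),"| scene crop: fl",((proj(S,L(.13,.1,0))-[170,170])*4).round(0),"fr",((proj(S,L(.13,-.1,0))-[170,170])*4).round(0), "bar xyz",L(.175,0,-.005).round(4))
E
python3 chk.py 5
```

```text
time: 10.15
tcp_pos: [0.5482, 0.0072, 0.2409]
eef_rot: [0.431, 0.56, -0.433, 0.559]
wrist_force: [-21.5, -6.4, 22.5]
gripper_width: 0.0093
time: 10.9
tcp_pos: [0.5682, 0.0124, 0.2553]
eef_rot: [0.432, 0.559, -0.433, 0.56]
wrist_force: [-13.2, -5.9, 19.3]
gripper_width: 0.009
10.9 [0.56824665 0.0124485  0.25530472] [-13.18410683  -5.88150561  19.33735386] [-0.77623625  2.23933695 -0.00364333] 0.009003972907237826
55 wrist: bar L end [257.  167.3] lid fl top [317.6  61.3] | scene crop: fl [419. 283.] fr [170.  72.] bar xyz [0.5562 0.0076 0.2405]
57.5 wrist: bar L end [270.  168.8] lid fl top [327.4  60.5] | scene crop: fl [413. 286.] fr [163.  74.] bar xyz [0.5623 0.0091 0.2449]
60 wrist: bar L end [284.2 170.3] lid fl top [337.7  59.7] | scene crop: fl [406. 289.] fr [156.  76.] bar xyz [0.5685 0.0108 0.2491]
62.5 wrist: bar L end [299.5 171.7] lid fl top [348.5  58.9] | scene crop: fl [399. 293.] fr [148.  79.] bar xyz [0.5748 0.0124 0.2529]
65 wrist: bar L end [315.9 173.1] lid fl top [359.8  58.2] | scene crop: fl [393. 297.] fr [141.  82.] bar xyz [0.5814 0.0141 0.2565]
```

View pics/scz5.png

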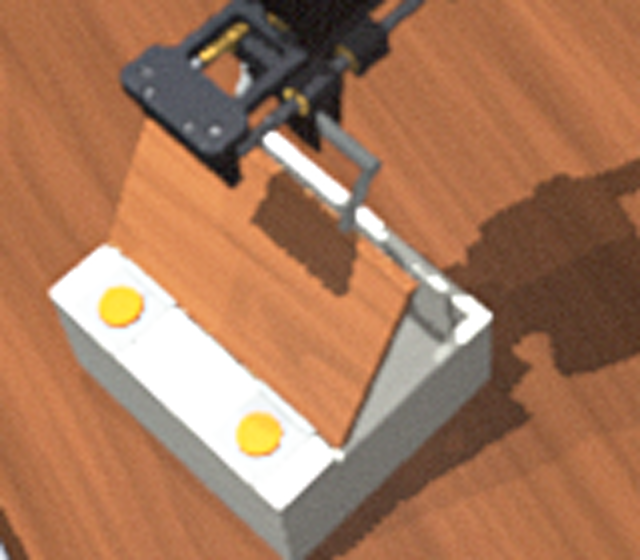

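View pics/wrist5.png

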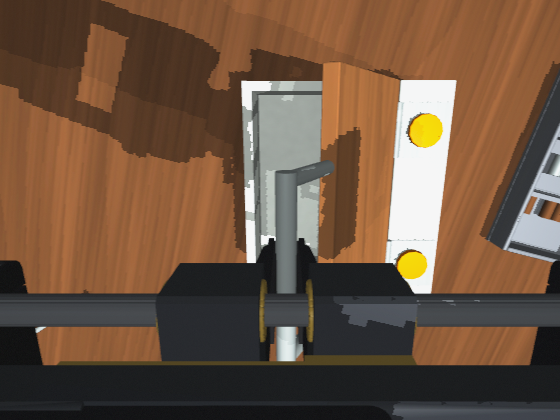

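The lid is up near 60° (front-left top corner at wrist pixel (342,62), against 337.7 predicted for 60°). The jaws are pushing it about 23 N radially inward, so I'll ease outward by about 2.5 mm.

```bash
python3 -m handwheel '{"linear": [[-0.0005,0,0.001],[-0.001,-0.0003,0.002],[-0.0013,-0.0003,0.0024],[-0.0013,-0.0003,0.0024],[-0.0013,-0.0003,0.0024],[-0.0013,-0.0003,0.0024]], "yaw": [0,0,0,0,0,0]}'
python3 chk.py 6
```

```text
time: 11.55
tcp_pos: [0.5676, 0.0123, 0.2551]
eef_rot: [0.432, 0.559, -0.433, 0.559]
wrist_force: [-0.7, -2.7, -0.6]
gripper_width: 0.0091
11.55 [0.56762922 0.01232212 0.25509671] [-0.65675278 -2.70435065 -0.5701585 ] [-0.58627736  0.03859787  0.06725207] 0.00911681917163075
55 wrist: bar L end [258.4 167.5] lid fl top [318.8  61.4] | scene crop: fl [419. 283.] fr [170.  72.] bar xyz [0.5562 0.0076 0.2405]
57.5 wrist: bar L end [271.4 169. ] lid fl top [328.6  60.6] | scene crop: fl [413. 286.] fr [163.  74.] bar xyz [0.5623 0.0091 0.2449]
60 wrist: bar L end [285.6 170.4] lid fl top [339.   59.8] | scene crop: fl [406. 289.] fr [156.  76.] bar xyz [0.5685 0.0108 0.2491]
62.5 wrist: bar L end [301.  171.9] lid fl top [349.8  59. ] | scene crop: fl [399. 293.] fr [148.  79.] bar xyz [0.5748 0.0124 0.2529]
65 wrist: bar L end [317.4 173.3] lid fl top [361.1  58.3] | scene crop: fl [393. 297.] fr [141.  82.] bar xyz [0.5814 0.0141 0.2565]
```

```bash
python3 - <<'E'
import cv2
a=cv2.imread("pics/wrist6.png")[45:185,235:435]
cv2.imwrite("pics/wz6.png",cv2.resize(a,None,fx=4,fy=4,interpolation=cv2.INTER_CUBIC))
a=cv2.imread("pics/scene6.png")[220:300,225:310]
cv2.imwrite("pics/sz6.png",cv2.resize(a,None,fx=7,fy=7,interpolation=cv2.INTER_CUBIC))
E
```

```text
(no output)
```

View pics/wz6.png

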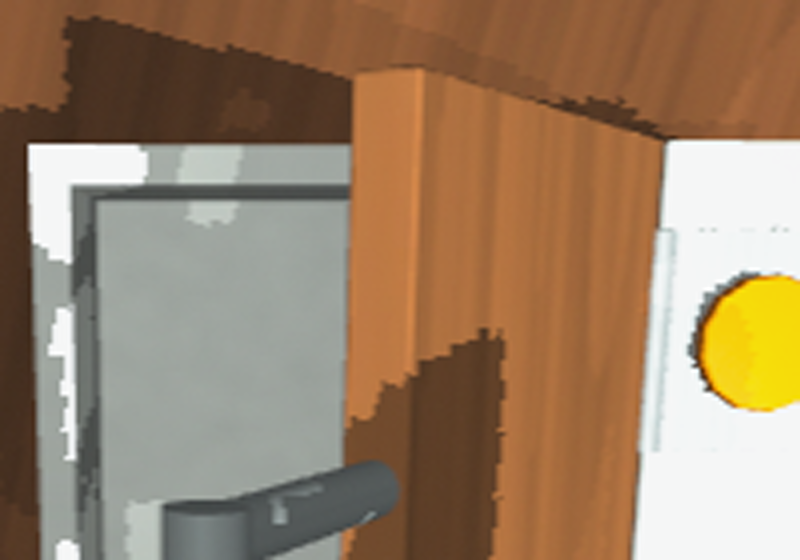

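View pics/sz6.png

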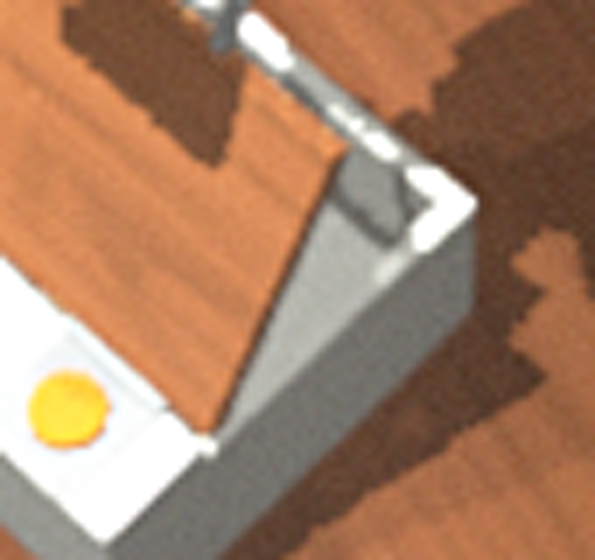

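```bash
cat > ang.py <<'E'
from bench import robot
from h import *
from scipy.optimize import least_squares
c=robot.get_calibration("wrist");S=robot.get_calibration("scene")
w=lambda x,y:np.array([(x+.5)/4-.5+235,(y+.5)/4-.5+45])
s=lambda x,y:np.array([(x+.5)/7-.5+225,(y+.5)/7-.5+220])
# (kind, chest pt or lid (r,y,dz))
ow=[("L",(.13,.1,0),w(424,67)),("L",(.13,.1,-.01),w(352,76)),("C",(.0425,.1,.1),w(665,138)),("C",(-.0875,.1,.09),w(28,143)),("C",(.065,.06,.106),np.array([425.5,130])),("C",(.065,-.06,.106),np.array([411.5,264])),("Bx",(.175,.05,-.005),np.array([286.5,np.nan]))]
os_=[("L",(.13,.1,0),s(345,150)),("C",(.0425,.1,.1),s(210,437)),("C",(.065,.06,.106),s(70,409)),("C",(.0875,.1,.1),s(103,543)),("C",(-.0875,.1,.09),s(474,203))]
def W(q,k,p):
    if k!="C":
        A=q[3];p=(.0425-p[0]*np.cos(A)+p[2]*np.sin(A),p[1],.1+p[0]*np.sin(A)+p[2]*np.cos(A))
    C,s_=np.cos(q[2]),np.sin(q[2]);return np.array([q[0]+C*p[0]-s_*p[1],q[1]+s_*p[0]+C*p[1],p[2]])
def res(q,sets):
    r=[]
    for cal,o in sets:
        for k,p,v in o: r+=list(proj(cal,W(q,k,p))-v)
    r=np.array(r);return r[~np.isnan(r)]
for sets in ([(c,ow)],[(S,os_)],[(c,ow),(S,os_)]):
    f=least_squares(res,[.616,.023,.255,1.05],args=(sets,),loss="soft_l1");print(f.x[:3].round(4),"yaw",np.degrees(f.x[2]).round(2),"angle",np.degrees(f.x[3]).round(2),f.fun.round(1))
E
python3 ang.py
```

```text
[0.6171 0.0229 0.2529] yaw 14.49 angle 59.84 [-0.3 -0.5 -0.4 -1.5 -0.3  0.7 -0.4  0.3  0.5  0.8  0.8  1.4  0.4]
[0.615  0.0239 0.2563] yaw 14.68 angle 57.24 [ 0.1  0.3 -0.7  1.2 -0.1 -0.3  0.4 -0.3  0.2 -0.6]
[0.6169 0.023  0.2545] yaw 14.58 angle 59.95 [-0.4 -0.8 -0.6 -1.7 -0.7  0.4 -0.8  0.3  0.2  0.5  0.7  1.2  0.5 -2.6
  1.3 -1.7  1.4 -1.1 -0.1 -0.6 -0.2 -0.7 -0.4]
```

The measurements agree on about 60°: 59.8–60.0° from the wrist and combined fits, 60.1° from the arm position. I'll do one steadiness check before handing in.

```bash
python3 -m handwheel '{"linear": [[0,0,0],[0,0,0],[0,0,0],[0,0,0],[0,0,0],[0,0,0]], "yaw": [0,0,0,0,0,0]}'
python3 - <<'E'
from bench import robot
import cv2
cv2.imwrite("pics/top7.png",robot.camera("top")[:,:,::-1])
E
```

```text
time: 12.2
tcp_pos: [0.5676, 0.0123, 0.2551]
eef_rot: [0.433, 0.559, -0.433, 0.559]
wrist_force: [0.7, -4.1, 0.0]
gripper_width: 0.009
```

View pics/top7.png

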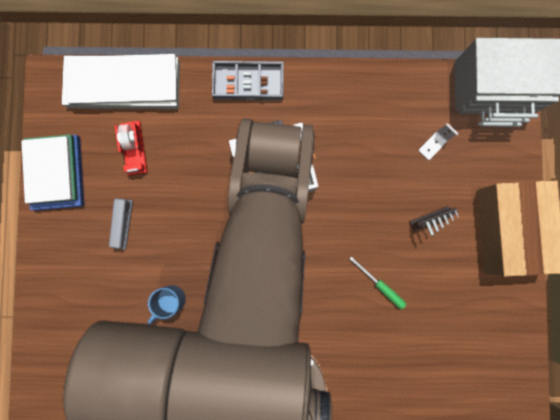

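The arm is steady and the bystanders are where they were: mug (163,303), screwdriver (378,283), stapler (120,223), tape (131,148), rack (433,220), bracket (438,141).

```bash
python3 -c "
from bench import robot
print(robot.hand_in())"
```

```text
the job is handed in; nothing more can be done
None
```

Both plugs are pressed home and the gripper is holding the lid at about 60°; I handed the job in at about 12 s of the 48 s.

- **Plugs:** I pressed the right plug and then the left, with the lid shut. Each stopped hard at 17–22 N with the fingertips about 106 mm up, which is the home height. Pictures taken afterwards show both heads sitting down on the ledge.
- **Lid:** The bar is gripped with 30 N. The wrist picture gives a lid angle of 59.8°, the wrist and scene pictures together 60.0°, and the arm position about 60.1°. The coarser scene camera alone disagreed, at 57.2°; I trusted the others.
- **Forces:** While lifting, the jaws pushed on the bar with up to about 32 N at the wrist. I eased that off before handing in, and the last reading was about 4 N. The pose did not change over the last 0.65 s hold before hand-in.
- **Other things on the table:** The last top view shows the loose items where they were at the start.

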